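Unlock the parts cabinet and tip the bearing tube out through its hatch

ROBOT

A 6-joint arm with a two-finger parallel gripper is mounted at the origin on the work surface. World frame = base frame: x ahead of the robot, y to its left, z up, the work surface at z = 0. Lengths are in m, angles in rad, forces in N, time in s.
With the tool pointing down it reaches from about 0.275 to 0.75 m from the base axis. Payload 10.2 kg.
Tool frame: the origin (TCP) lies midway between the tips of the shut fingers; the grasp point (between the pads) lies 19 mm behind it (env.hold_point_z is the distance from the TCP to the grasp point, in m); x points along the fingers, z is the direction in which the jaws open and shut, and the axes are right-handed (so a half turn about x gives the same grasp; the last joint's range is limited). The gripper opens to 85 mm and grips with 20 to 120 N. Pads are 22 mm wide; open, the fingers measure 114 mm over their backs; the gripper's body (76 mm by 85 mm) begins 54 mm behind the grasp point. The pads swing forward as they close: fully open they stand 13 mm farther back than shut.
Start: joints at [0.936, 0.313, 1.498, -0, 1.331, -0.223], TCP at [0.21, 0.481, 0.231] pointing down, gripper open.
Joint ranges: [-2.94, 2.94], [-0.97, 2.17], [0.19, 2.56], [-1.23, 4.37], [0.02, 3.11], [-2.88, 2.88]. Speed limits (rad/s): [2.39, 2.39, 3.01, 3.14, 3.14, 3.14].

INTERFACE

Orientations are given as a unit quaternion [x, y, z, w].
In Python, from bench import env, kinematics, monitor, eyes, job gives the robot as it stands. The module is installed in compiled form; this text tells all that it offers. Calls block until the motion is done:
- env.reach(position, orientation): joint-space move of the TCP to a pose.
- env.movel(position, velocity=0.15, frame=None, guard=None): straight line of the TCP; frame=None keeps the orientation; velocity is the mean speed in m/s. With guard (N) it stops when the force on the tool has changed by that much, and returns True; else False.
- env.set_joints(angles): joint-space move.
- env.release() and env.close_gripper(effort=None): open the fingers fully, or close them until they stop; effort is the grip in N (None keeps the last).
- env.hold(seconds).
- kinematics.ik(position, orientation): joint angles nearest the present ones, or None.
- monitor.sense(): the state.
- eyes.grab_frame(name): name is "scene" or "side" or "wrist"; returns a dict with "frame" (420x560x3 uint8, red, green, blue), "mtx" (3x3 intrinsics, pixels), "view" (4x4, takes a point from world to camera coordinates). Camera axes: x right, y down, z forward; pixel columns grow to the right and rows downward; lengths in m; the calibration is good to about 2 mm. The wrist camera is an equidistant fisheye: a pixel r from the principal point sees the ray r / f radians off the axis. A picture is of the moment at which its call begins. There is no depth.
A pose or a line that the arm cannot do raises env.MotionError and nothing moves.
- job.hand_in(): hands the job in, once; it reports no verdict.
The state is a dict: "clock": time; "joints": joint angles; "qvel": joint speeds; "joint_efforts": joint torques, N m; "position": TCP position; "ee_rot": TCP orientation; "contact_force": force on the tool from outside, world axes, zero at the start; "ft_torque": the same for the moment, N m; "finger_gap": opening from 0.0 (shut) to 1.0 (fully open).
Only numpy, scipy, OpenCV 4.12 (cv2) and the standard library are available. Lean on these libraries where they do the work, as an engineer would, in place of code of your own. Each camera call takes 0.05 s, during which the arm holds its last target.

TASK

Plug the square latch key fully home into the socket beside the steel parts cabinet, so that the locking bar draws back from the hatch, and let go of the key. Then take the long white ceramic tube that lies half under the cabinet's roof, tilt it with its free end up, draw it out slantwise through the hatch, and finish still holding it in the gripper, steady, with the whole tube a good hand's breadth above the cabinet, touching nothing else, and not carried off to another part of the table. Leave the key in its socket and the other things on the table where they are.

Things in the scene. Friction and masses are not known exactly. Their poses are not given: they have to be found in the camera images.
- cabinet: Low steel parts cabinet, fixed: a box 142 mm wide (its x) by 246 mm long (its y), top 93 mm above the table, sheet 3 mm. Origin: centre of its underside, on the table; z up; its -x side faces roughly the robot. The -y half (y -120 to 0 mm) has a fixed roof, underside at 90 mm; the +y half is an open hatch. Inner floor at 3 mm.
- socket (a point): Centre of the mouth of the square socket, in the top of a dark 64 x 64 mm block 60 mm high at the cabinet's -x side (x -125, y -60 mm). Axes as the cabinet's. Hole 28.5 mm square, sides along the axes, rim bevelled 3 mm. A spring plunger 15 mm below the mouth is pushed down 20 mm by the key (about 0.5 N; the key's weight holds it).
- hatch (a point): Centre of the hatch, level with the cabinet's top (93 mm above the table). Axes as the cabinet's. The opening is 136 mm (x) by 120 mm (y); the roof begins 60 mm towards -y, and the end wall 60 mm towards +y is as high as the roof's top.
- bar (a joint): Locking bar: flat dark strip 30 x 5 mm, 110 mm long, along the cabinet's y on its roof, 94.5 to 99.5 mm above the table. Value in m: at 0 it sticks out 65 mm over the hatch, above the tube; the key going home draws it back to about 0.062, just clear of the hatch. It springs out again if the key comes out.
- key: Latch key, a loose upright black block 70 mm high, about 0.12 kg: square shank 26 x 26 mm, 35 mm long (lowest 4 mm 24 x 24 mm), below a square head 36 x 36 mm, 35 mm high. Origin: centre of the shank's lower end; z up; x, y along its sides. It stands on the table. Home, its shoulder rests on the socket's mouth. Any of the four ways round fits.
- tube: White ceramic bearing tube, 14 mm across, 220 mm long, about 0.07 kg. Origin: its middle, on its axis; y along it, the same way as the cabinet's y. It lies level, axis 66 mm above the table, half under the roof, on two cradles (at the cabinet's y = -20 and +100 mm, x = 0, each 8 mm along y, 34 mm wide, saddle at 59 mm, ears up to 67 mm).
- tube_hatch_end (a point): Centre of the tube's end that lies below the hatch (110 mm from the tube's middle, +y).
- tube_inner_end (a point): Centre of the tube's end that lies hidden below the roof (110 mm from the tube's middle, -y).
- nut: Bystander: green anodised wheel nut, 30 mm across, 14 mm high. Origin: centre of its underside.
- weight: Bystander: round steel set-up weight, 32 mm across, 56 mm high with a 20 mm knob on top. Origin: centre of its underside.
- cover: Bystander: orange nylon pinion cover, an open shell 60 x 42 x 22 mm. Origin: centre of its underside.
- driver: Bystander: black hex driver, 190 mm long, lying on the table.
- wheel: Bystander: model-car wheel lying flat, 64 mm across, 26 mm high. Origin: centre of its underside.
Not all that is in view belongs to the job. Of the things that look like the tube, the middle-sized one is meant.

How it is judged:
On the way, in this order (a step that is already met when the one before it is completed fails the run):
1. the key is fully home in the socket and the locking bar is drawn back (z of key in the frame of socket below -0.032 m and horizontal distance between key and socket below 0.004 m and angle between key's own z axis and vertical below 0.08 rad and value of joint bar above 0.052 m), for 0.2 s.
2. the tube slants through the hatch, its free end above the cabinet's top and its other end still inside (height (world z) of tube_hatch_end above 0.105 m and height (world z) of tube_inner_end below 0.09 m and y of tube_inner_end in the frame of cabinet below 0.12 m and value of joint bar above 0.052 m), for 0.1 s.
At the end, for the whole second after the job is handed in: Tube gripped (over 1 N) and still (below 0.05 m/s), both ends over 50 mm above the cabinet top (143 mm above the table), its middle within 250 mm of the hatch seen from above, not touching the cabinet; key released, at least 32 mm deep, within 4 mm of the axis, tilt below 0.08 rad; bar above 0.052 (all of step 1 and height (world z) of each of tube_hatch_end, tube_inner_end above 0.143 m and horizontal distance between tube and hatch below 0.25 m and contact force between the fingers and tube above 1 N and contact force between tube and cabinet below 0.05 N and contact force between the fingers and key below 0.05 N and linear speed of tube below 0.05 m/s); the arm keeps its last pose, push and grip.
It fails at once if the nut is disturbed (moved more than 30 mm) (distance of nut from where it was at the start of the episode above 0.03 m).
It fails at once if the weight is disturbed (moved more than 30 mm) (distance of weight from where it was at the start of the episode above 0.03 m).
It fails at once if the cover is disturbed (moved more than 30 mm) (distance of cover from where it was at the start of the episode above 0.03 m).
It fails at once if the driver is disturbed (moved more than 30 mm) (distance of driver from where it was at the start of the episode above 0.03 m).
It fails at once if the wheel is disturbed (moved more than 30 mm) (distance of wheel from where it was at the start of the episode above 0.03 m).
It also fails if it takes over 56 s, if anything falls off the work surface, if the arm or the gripper's body presses on something with over 40 N, if the wrist force passes 120 N, or if a joint passes its speed limit or range.

## Working session

There is one attempt and no reset: what is moved stays moved. The work goes in short steps, each a Python script; the robot and the scene stay as the last script left them, time stands still between calls to the robot, and variables do not carry over. Pictures are saved under pics/ and viewed, and the job is handed in when it is done.

```bash
ls; mkdir -p pics; python3 - <<'E'
from bench import env, kinematics, monitor, eyes, job
import cv2, numpy as np
for n in ["scene","side","wrist"]:
    d=eyes.grab_frame(n); cv2.imwrite(f"pics/{n}0.png",d["frame"][:,:,::-1]); 
    np.savez(f"{n}0.npz",**d); print(n,d["mtx"].tolist(),np.round(d["view"],4).tolist())
s=monitor.sense(); print({k:np.round(v,3).tolist() for k,v in s.items()}, env.hold_point_z)
E
```

```text
pics
scene [[476.246517716791, 0.0, 274.9940264067089], [0.0, 476.246517716791, 209.18316283705292], [0.0, 0.0, 1.0]] [[-0.7144, 0.6994, -0.0198, 0.3877], [0.5001, 0.4907, -0.7135, -0.2475], [-0.4893, -0.5197, -0.7004, 1.5053], [0.0, 0.0, 0.0, 1.0]]
side [[379.67107041423475, 0.0, 282.1070167811699], [0.0, 379.67107041423475, 214.13610403863606], [0.0, 0.0, 1.0]] [[0.8587, -0.5122, 0.0173, -0.4847], [-0.351, -0.6123, -0.7085, 0.271], [0.3735, 0.6023, -0.7055, 0.7196], [0.0, 0.0, 0.0, 1.0]]
wrist [[325.19226210127806, 0.0, 281.6926038968389], [0.0, 325.19226210127806, 208.95758534625423], [0.0, 0.0, 1.0]] [[0.3996, 0.9167, -0.0013, -0.524], [0.8792, -0.3829, 0.2837, -0.0375], [0.2595, -0.1145, -0.9589, 0.3785], [0.0, 0.0, 0.0, 1.0]]
{'clock': 0.15, 'joints': [0.936, 0.313, 1.498, -0.0, 1.331, -0.223], 'qvel': [0.002, -0.002, -0.001, 0.0, 0.001, -0.003], 'joint_efforts': [0.003, -41.236, -25.98, -0.0, 0.003, 0.0], 'position': [0.21, 0.481, 0.231], 'ee_rot': [-0.387, 0.592, 0.387, 0.591], 'contact_force': [-0.287, -0.816, 0.696], 'ft_torque': [-0.018, -0.044, 0.0], 'finger_gap': 0.997} 0.0187
```

View pics/scene0.png

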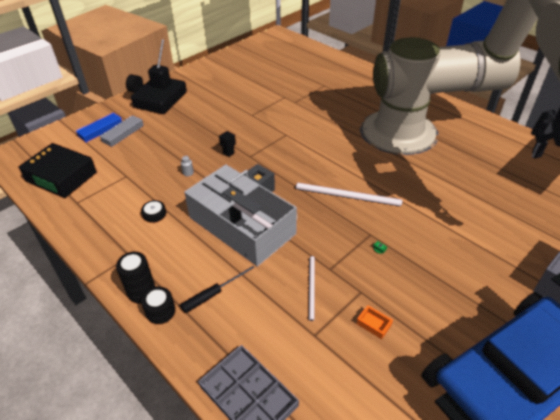

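View pics/side0.png

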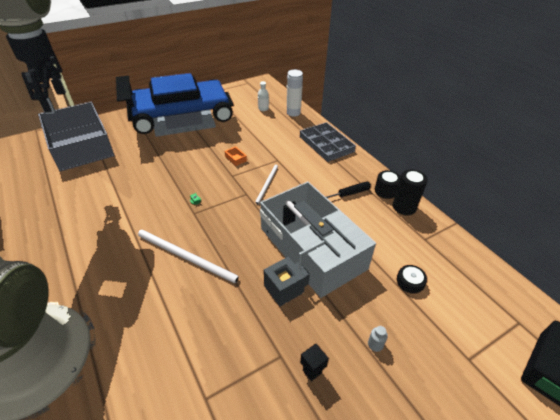

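View pics/wrist0.png

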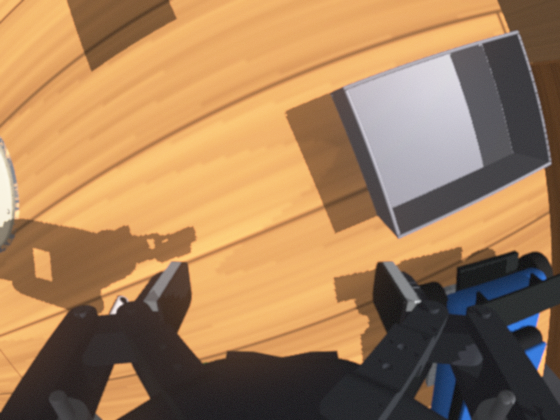

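The scene view shows three white rods: a long one at (348,194), a thin one at (311,287), and one inside the cabinet at about (262,220). The one in the cabinet is the middle-sized one. The key stands at (228,143). I'll enlarge both views.

```bash
python3 - <<'E'
import cv2
a=cv2.imread("pics/scene0.png"); b=cv2.imread("pics/side0.png")
cv2.imwrite("pics/c1.png",cv2.resize(a[120:270,175:305],None,fx=5,fy=5,interpolation=cv2.INTER_CUBIC)[:,:][:600*2])
c=cv2.resize(a[155:265,180:305],None,fx=5.4,fy=5.4,interpolation=cv2.INTER_CUBIC);cv2.imwrite("pics/c1.png",c)
c=cv2.resize(b[180:295,250:380],None,fx=5.2,fy=5.2,interpolation=cv2.INTER_CUBIC);cv2.imwrite("pics/c2.png",c)
c1=cv2.resize(a[125:160,210:245],None,fx=11,fy=11,interpolation=cv2.INTER_CUBIC)
c2=cv2.resize(b[340:385,290:335],None,fx=385/45,fy=385/45,interpolation=cv2.INTER_CUBIC)
cv2.imwrite("pics/c3.png",cv2.hconcat([c1,c2]))
E
```

```text
(no output)
```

View pics/c1.png

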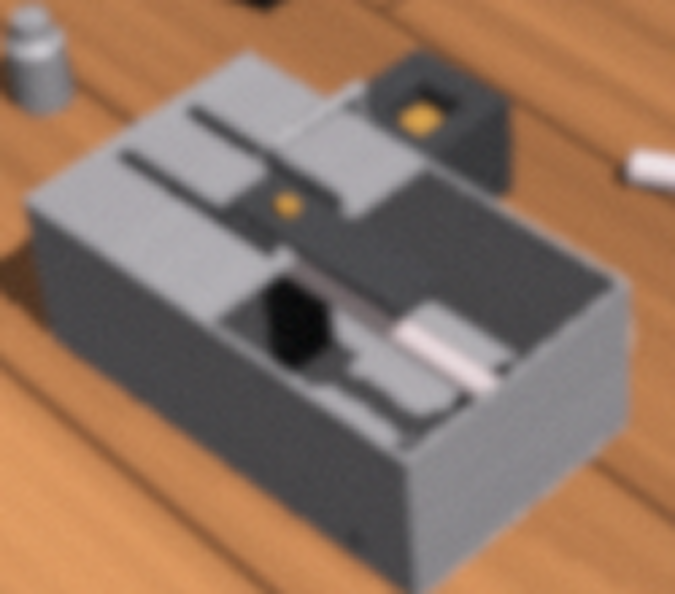

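View pics/c2.png

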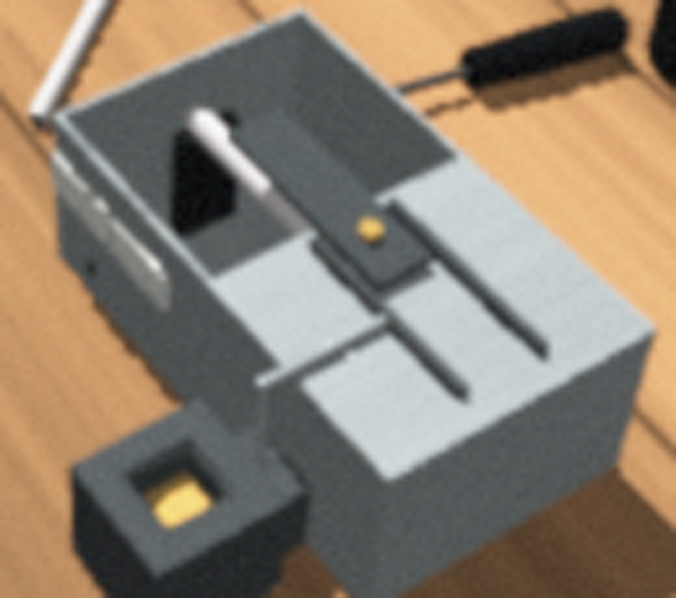

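View pics/c3.png

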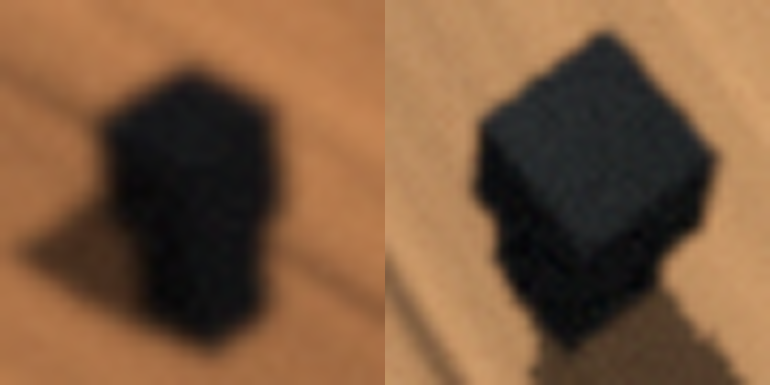

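```bash
cat > h.py <<'E'
import numpy as np, cv2
from scipy.optimize import least_squares
from scipy.spatial.transform import Rotation as R
def load(n): 
    d=np.load(n,allow_pickle=True); return d["mtx"],d["view"]
def proj(cam,P):
    K,V=cam; p=np.asarray(P)@V[:3,:3].T+V[:3,3]; q=p@K.T; return q[:,:2]/q[:,2:]
def unc(c,s,o): return (np.asarray(c,float)+.5)/s-.5+np.asarray(o)
def pts(pose,L):
    x,y,a=pose; L=np.asarray(L,float); c,s=np.cos(a),np.sin(a)
    return np.c_[x+c*L[:,0]-s*L[:,1], y+s*L[:,0]+c*L[:,1], L[:,2]]
def fit(obs,x0):
    f=lambda p: np.concatenate([(proj(cam,pts(p,L))-uv).ravel() for cam,L,uv in obs])
    r=least_squares(f,x0,loss='soft_l1',f_scale=1.0); return r.x,f(r.x).reshape(-1,2)
def grp(cam,px,z,):
    K,V=cam; d=V[:3,:3].T@np.linalg.solve(K,[px[0],px[1],1]); o=-V[:3,:3].T@V[:3,3]; return o+d*(z-o[2])/d[2]
E
python3 - <<'E'
from h import *
np.set_printoptions(precision=4,suppress=True)
S=load("scene0.npz"); D=load("side0.npz")
t=.093
cab1=[[-.071,.123,t],[.071,.123,t],[.071,-.123,t],[-.071,-.123,t],[.071,.123,0],[-.157,-.028,.06],[-.157,-.092,.06]]
o1=unc([(628,282),(410,458),(30,203),(248,52),(412,592),(508,100),(420,48)],5.4,(180,155))
cab2=[[-.071,.123,t],[.071,.123,t],[.071,-.123,t],[-.071,-.123,t],[-.157,-.028,.06],[-.157,-.092,.06],[-.093,-.092,.06]]
o2=unc([(60,115),(300,10),(653,332),(388,478),(75,470),(157,577),(305,490)],5.2,(250,180))
g=grp(S,o1[:4].mean(0),t); print("g",g)
for a0 in [0,.5,-.5]:
    for obs in ([(S,cab1,o1),(D,cab2,o2)],[(S,cab1,o1)],[(D,cab2,o2)]):
        p,r=fit(obs,[g[0],g[1],a0]); print(p,np.abs(r).max(),); 
p,r=fit([(S,cab1,o1),(D,cab2,o2)],[g[0],g[1],0]);print(r)
print("sock",pts(p,[[-.125,-.06,.06],[0,.06,.093],[0,-.01,.066]]))
h=.018;k=.013
k2=[[h,h,.07],[h,-h,.07],[-h,-h,.07],[-h,h,.07]]
u2=unc([(605,32),(718,157),(595,250),(480,127)],385/45,(290,340)); u1=unc([(105,125),(190,65),(275,110)],11,(210,125))
g=grp(D,u2.mean(0),.07);print(g, grp(S,unc([190,118],11,(210,125)),.07))
q,r=fit([(D,k2,u2)],[g[0],g[1],p[2]]);print(q,r)
E
```

```text
g [ 0.6217 -0.0361  0.093 ]
[ 0.621  -0.0455  0.0605] 3.1824263799831556
[ 0.6198 -0.0439  0.0572] 2.0138493493553256
[ 0.6221 -0.047   0.0574] 2.5012381812993567
[ 0.621  -0.0455  0.0605] 3.182426452233642
[ 0.6198 -0.0439  0.0572] 2.013849348345559
[ 0.6221 -0.047   0.0574] 2.5012381535179884
[ 0.621  -0.0455  0.0605] 3.182426383791153
[ 0.6198 -0.0439  0.0572] 2.0138493463088025
[ 0.6221 -0.047   0.0574] 2.5012382002825575
[[-0.2816 -0.4189]
 [-1.1646  0.449 ]
 [-2.1055 -0.953 ]
 [-0.9834 -0.3918]
 [ 0.434   1.8801]
 [-0.313  -0.4323]
 [-1.2316 -0.6254]
 [-2.0175 -0.2416]
 [-0.3229 -1.0624]
 [ 0.557  -1.3712]
 [-0.0416  0.2308]
 [-1.3893 -1.0185]
 [-0.1974 -0.1854]
 [-3.1824  2.1139]]
sock [[ 0.4998 -0.1129  0.06  ]
 [ 0.6174  0.0144  0.093 ]
 [ 0.6216 -0.0554  0.066 ]]
[ 0.5182 -0.3384  0.07  ] [ 0.451  -0.2922  0.07  ]
[ 0.5183 -0.3382  0.0887] [[-0.4379 -1.0005]
 [ 0.9527  0.3958]
 [ 0.295   1.5571]
 [-0.7363 -0.8133]]
```

```bash
python3 - <<'E'
from h import *
np.set_printoptions(precision=4,suppress=True)
S=load("scene0.npz"); D=load("side0.npz")
h=.018;k=.013
k2=[[h,h,.07],[h,-h,.07],[-h,-h,.07],[-h,h,.07]]
u2=unc(np.array([(605,32),(718,157),(595,250),(480,127)])-[385,0],385/45,(290,340)); u1=unc([(105,125),(190,65),(275,110),(195,170)],11,(210,125))
k1=[[h,-h,.07],[-h,-h,.07],[-h,h,.07],[h,h,.07]]
b2=[[-k,-k,0]]
for obs in ([(D,k2,u2)],[(S,k1,u1)],[(D,k2,u2),(S,k1,u1)]):
  q,r=fit(obs,[.455,-.29,.06]);print(q,r.tolist())
E
```

```text
[ 0.4507 -0.2987  0.1355] [[0.11152435595789711, -1.0459304175794273], [0.8724158341161115, -0.184450427098227], [-0.22811717126876374, 1.7701476839224028], [-0.6380118196915987, -0.08783878828518255]]
[ 0.4504 -0.2922  0.1145] [[-0.8552205998599902, -0.049318727499638726], [-0.10859336116854479, -0.31405152791990076], [1.1710954466533678, -0.03733744839462361], [-0.003456004274113411, 0.3592228409920324]]
[ 0.4505 -0.2976  0.133 ] [[-0.3016259108439385, -1.4947133073754912], [0.3978397573993675, -0.6303122972100255], [-0.7359276034287063, 1.2615410410980985], [-1.0800854050535804, -0.5964804513245667], [-2.036516595101432, -0.6975345515228639], [-1.4533400801850576, -1.0219991724473232], [-0.054758072568859006, -0.869207314294016], [-1.0580063838415583, -0.4148377103173857]]
```

```bash
cat >> h.py <<'E'
def down(yaw): # jaw dir (tool z) at angle yaw from world y... tool z=( -sin,cos,0)
    x=np.array([0,0,-1.]); z=np.array([-np.sin(yaw),np.cos(yaw),0]); y=np.cross(z,x)
    return R.from_matrix(np.c_[x,y,z]).as_quat()
def wproj(cam,P):
    K,V=cam; p=np.asarray(P)@V[:3,:3].T+V[:3,3]; n=np.linalg.norm(p[:,:2],axis=1); th=np.arctan2(n,p[:,2])
    return p[:,:2]/n[:,None]*th[:,None]*K[0,0]+K[:2,2]
def wgrp(cam,px,z):
    K,V=cam; d=(np.asarray(px,float)-K[:2,2])/K[0,0]; th=np.linalg.norm(d); v=np.r_[d/th*np.sin(th),np.cos(th)]
    v=V[:3,:3].T@v; o=-V[:3,:3].T@V[:3,3]; return o+v*(z-o[2])/v[2]
def snap(n,f):
    from bench import eyes
    d=eyes.grab_frame(n); cv2.imwrite(f"pics/{f}.png",d["frame"][:,:,::-1]); np.savez(f"{f}.npz",**d); return d["mtx"],d["view"]
E
python3 - <<'E'
from h import *
from bench import env,kinematics,monitor,eyes
np.set_printoptions(precision=4,suppress=True)
K,V=load("wrist0.npz"); o=-V[:3,:3].T@V[:3,3]
s=monitor.sense(); T=R.from_quat(s["ee_rot"]).as_matrix(); print("tool",T, "cam in tool",T.T@(o-s["position"]),T.T@V[:3,:3].T)
for y in (0.12,0.12+np.pi):
    print(kinematics.ik([.45,-.295,.2],down(y)))
t=s["clock"]
env.reach([.44,-.27,.23],down(0.12))
s=monitor.sense(); print(s["clock"]-t,s["joints"],s["position"])
c=snap("wrist","w1"); print(wproj(c,[[.4505,-.296,.07],[.4998,-.1129,.06]]))
E
```

```text
tool [[-0.0006 -0.9164  0.4002]
 [-0.0008  0.4002  0.9164]
 [-1.      0.0002 -0.001 ]] cam in tool [-0.142   0.0718 -0.0005] [[ 0.0003 -0.2839  0.9589]
 [ 0.0007 -0.9589 -0.2839]
 [ 1.      0.0007 -0.0001]]
[-0.7981  0.3671  1.5062 -0.      1.2683 -2.4889]
[-0.7981  0.3671  1.5062  0.      1.2683  0.6527]
2.7667 [-0.7766  0.2945  1.5259  0.0001  1.3212 -2.4682] [ 0.4403 -0.2695  0.23  ]
[[253.7675 198.5895]
 [414.2925 258.2886]]
```

View pics/w1.png

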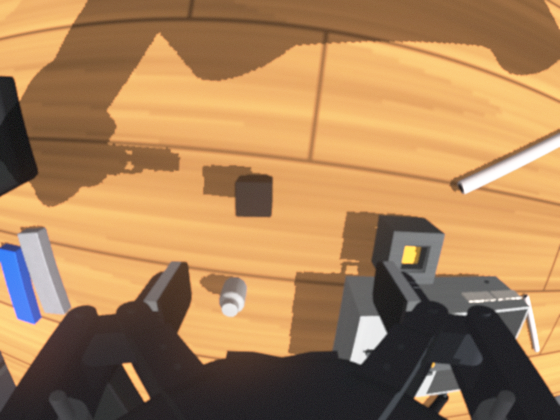

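```bash
python3 - <<'E'
import cv2
a=cv2.imread("pics/w1.png")
c1=cv2.resize(a[165:225,225:285],None,fx=6,fy=6,interpolation=cv2.INTER_CUBIC)
c2=cv2.resize(a[205:285,365:445],None,fx=4.5,fy=4.5,interpolation=cv2.INTER_CUBIC)
cv2.imwrite("pics/c4.png",cv2.hconcat([c1,c2]))
E
```

```text
(no output)
```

View pics/c4.png

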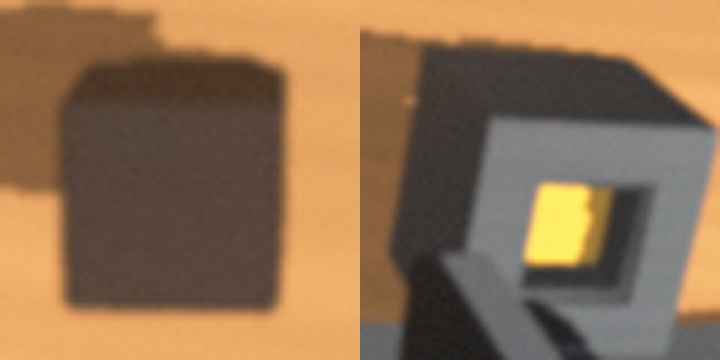

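```bash
cat >> h.py <<'E'
def wfit(cam,L,uv,x0):
    f=lambda p:(wproj(cam,pts(p,L))-uv).ravel(); r=least_squares(f,x0,loss='soft_l1'); return r.x,r.fun.reshape(-1,2)
E
python3 - <<'E'
from h import *
np.set_printoptions(precision=4,suppress=True)
W=load("w1.npz"); h=.018
u=unc([(63,103),(282,103),(275,308),(68,308)],6,(225,165))
for L in [[[-h,-h,.07],[-h,h,.07],[h,h,.07],[h,-h,.07]]]:
    print(wfit(W,L,u,[.45,-.296,.12]))
b=.01725; d=.032
u=unc(np.array([(537,182),(655,185),(632,302),(523,300),(490,118),(714,130)])-[360,0],4.5,(365,205))
print(wfit(W,[[-b,-b,.06],[-b,b,.06],[b,b,.06],[b,-b,.06],[-d,-d,.06],[-d,d,.06]],u,[.5,-.113,.06]))
E
```

```text
(array([ 0.4511, -0.2965,  0.1049]), array([[-0.7491, -1.074 ],
       [ 0.4372, -0.6481],
       [ 1.2841,  1.3559],
       [-0.7838,  0.7201]]))
(array([ 0.5004, -0.1122,  0.0708]), array([[-0.2794, -0.6571],
       [ 0.9196, -0.782 ],
       [-0.1505,  0.609 ],
       [-2.7387,  1.2044],
       [-0.0249,  0.4983],
       [ 1.4777, -0.5245]]))
```

```bash
python3 - <<'E'
from h import *
from bench import env,kinematics,monitor,eyes
np.set_printoptions(precision=4,suppress=True)
q=down(.105)
env.reach([.4511,-.2965,.10],q)
env.movel([.4511,-.2965,.042],velocity=.1,guard=8)
print(monitor.sense()["position"],monitor.sense()["contact_force"])
env.close_gripper(40)
s=monitor.sense();print(s["finger_gap"],s["position"],s["clock"])
env.movel([.4511,-.2965,.20],velocity=.2)
env.reach([.56,-.112,.20],down(.065))
s=monitor.sense();print(s["finger_gap"],s["position"],s["contact_force"],s["clock"])
snap("wrist","w2")
E
```

```text
[ 0.4515 -0.2968  0.0428] [ 0.4244 -0.0746 -0.0543]
0.41361941742906466 [ 0.4513 -0.2967  0.0424] 4.8083
0.41395532720626244 [ 0.5596 -0.113   0.1995] [-0.5823 -0.0526 -1.0362] 6.6167
```

View pics/w2.png

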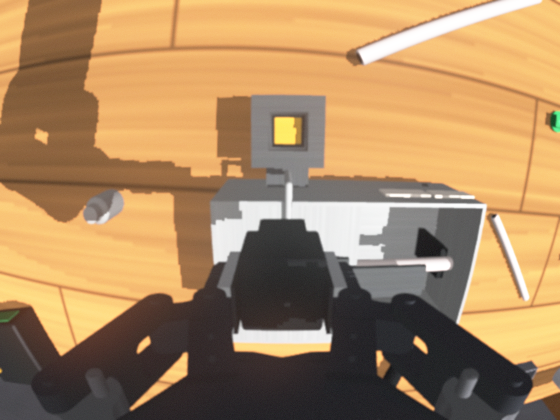

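```bash
python3 - <<'E'
import cv2
a=cv2.imread("pics/w2.png")
c1=cv2.resize(a[85:175,240:340],None,fx=6,fy=6,interpolation=cv2.INTER_CUBIC)
cv2.imwrite("pics/c5.png",c1)
cv2.imwrite("pics/c6.png",cv2.resize(a[180:330,200:490],None,fx=2.7,fy=2.7,interpolation=cv2.INTER_CUBIC))
E
```

```text
(no output)
```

View pics/c5.png

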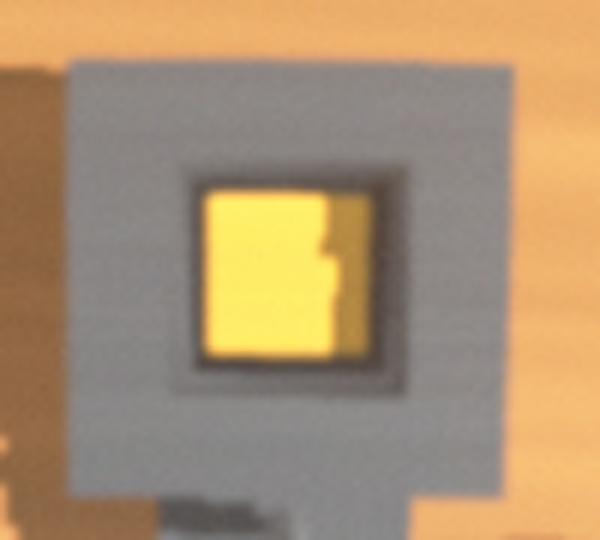

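View pics/c6.png

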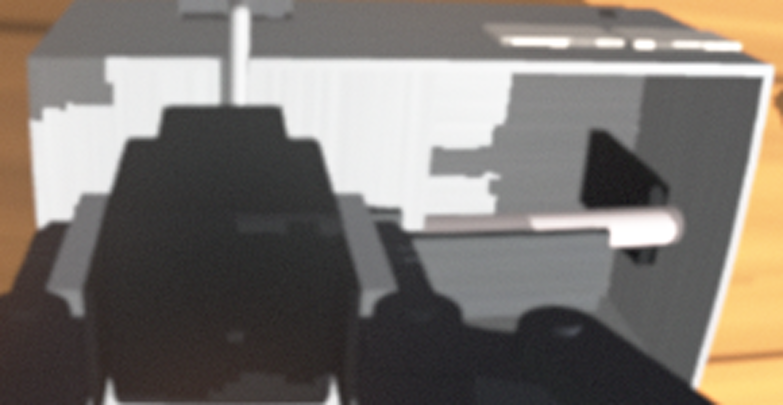

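```bash
python3 - <<'E'
from h import *
np.set_printoptions(precision=4,suppress=True)
W=load("w2.npz"); b=.01725; d=.032
u=unc([(68,62),(512,66),(502,495),(70,495),(185,165),(408,168),(403,393),(178,392)],6,(240,85))
L=[[-s,-s,.06] if i==0 else [-s,s,.06] if i==1 else [s,s,.06] if i==2 else [s,-s,.06] for s in (d,b) for i in range(4)]
p,r=wfit(W,L,u,[.5,-.113,.06]); print(p,r)
print(wfit(W,L[:4],u[:4],[.5,-.113,.06])[0],wfit(W,L[4:],u[4:],[.5,-.113,.06])[0])
c=unc([(30,58),(773,68)],2.7,(200,180)); A=wgrp(W,c[0],.093);B=wgrp(W,c[1],.093);v=B-A;print(A,B,np.linalg.norm(v),-np.arctan2(v[0],v[1]))
# held key prediction in the image: base z, centre = tcp
kx=.0120
kp=pts([.5596,-.113,.065],[[-kx,-kx,.1571],[-kx,kx,.1571],[-.013,-.013,.1611],[-.018,-.018,.192],[-.018,.018,.192]])
print((wproj(W,kp)+.5-[200,180])*2.7-.5)
E
```

```text
[ 0.5008 -0.1121  0.0597] [[-0.3046 -0.5861]
 [ 0.6178 -0.5141]
 [ 0.6516  0.946 ]
 [-0.1619  0.4363]
 [-2.5857 -0.9475]
 [ 0.6124 -1.0745]
 [ 0.8195  1.0247]
 [-1.4242  0.8863]]
[ 0.5008 -0.1123  0.0604] [ 0.5009 -0.1116  0.0515]
[ 0.5583 -0.1709  0.093 ] [0.5449 0.0733 0.093 ] 0.24453272023599112 0.05455005882449044
[[169.7471 102.7534]
 [278.2066 102.7787]
 [164.0178 104.0546]
 [125.4591 130.5283]
 [323.4054 130.5605]]
```

```bash
python3 - <<'E'
from h import *
from bench import env,kinematics,monitor,eyes
np.set_printoptions(precision=4,suppress=True)
x,y=.4998,-.1121
q=down(.060)
env.reach([x,y,.125],q)
s=monitor.sense();print(s["position"],s["contact_force"],s["clock"]); f0=s["contact_force"]
env.movel([x,y,.110],velocity=.1)
print(env.movel([x,y,.066],velocity=.05,guard=12))
s=monitor.sense();print(s["position"],s["contact_force"]-f0,s["finger_gap"],s["clock"])
snap("side","s1");snap("scene","sc1")
a=cv2.imread("pics/s1.png")[180:295,250:380]; b=cv2.imread("pics/sc1.png")[155:265,180:305]
f=lambda i:cv2.resize(i,(400,350),interpolation=cv2.INTER_CUBIC)
cv2.imwrite("pics/c7.png",cv2.hconcat([f(a),f(b)]))
E
```

```text
[ 0.4995 -0.1133  0.1252] [ 0.3395  0.0601 -0.7362] 7.1333
True
[ 0.4996 -0.112   0.0674] [-2.2844  0.7514  5.7205] 0.41605403871671803 8.25
```

View pics/c7.png

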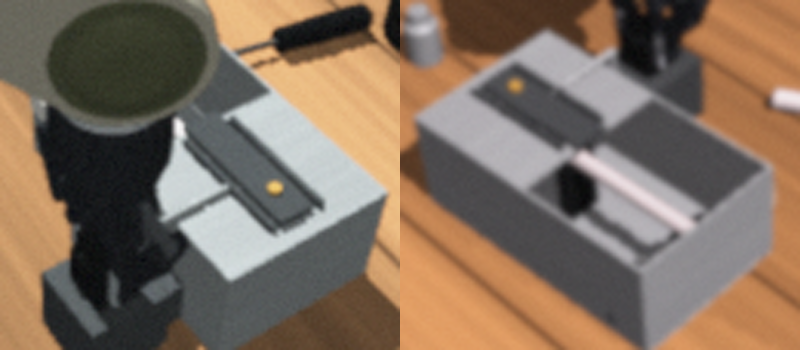

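The key is at its home height (TCP 0.0674 m). The crops show the bar drawn back, with the gold knob now at the far end of its slot. I'll let go, rise, and look down into the hatch.

```bash
python3 - <<'E'
from h import *
from bench import env,kinematics,monitor,eyes
np.set_printoptions(precision=4,suppress=True)
env.release()
s=monitor.sense()
env.movel([s["position"][0],s["position"][1],.20],velocity=.2)
print(s["contact_force"],s["clock"])
for y in (.06-np.pi/2,.06+np.pi/2): print(kinematics.ik([.6193,-.0048,.2],down(y)))
q=down(.06-np.pi/2); t=kinematics.ik([.6193,-.0048,.2],q)
if np.abs(t[5]-monitor.sense()["joints"][5])>1.8: q=down(.06+np.pi/2)
env.reach([.6193,-.0048-(.04 if 0 else 0),.20],q)
s=monitor.sense();print(s["position"],s["joints"],s["clock"])
snap("wrist","w3")
E
```

```text
[-0.4245 -0.8764 -0.3367] 8.9
[-0.1967  0.5455  1.2358 -0.      1.3603 -0.2567]
NoneTraceback (most recent call last):
  File "<stdin>", line 11, in <module>
bench.MotionError: the arm cannot take that pose within its joint ranges
```

```bash
cat >> h.py <<'E'
CO=np.array([.6214,-.045,0]); CY=.06; HP=.0187
def cab2w(p): return CO+R.from_euler('z',CY).apply(p)
def tpose(yg,zg,th,xg=0.,d=HP): # tube-held pose: grasp point in cabinet y,z, tilt deg -> TCP, quat
    q0=R.from_quat(down(CY-np.pi/2)); ax=R.from_euler('z',CY).apply([1,0,0])
    q=R.from_rotvec(np.radians(th)*ax)*q0
    return cab2w([xg,yg,zg])+d*q.apply([1,0,0]), q.as_quat()
E
python3 - <<'E'
from h import *
from bench import env,kinematics,monitor,eyes
np.set_printoptions(precision=4,suppress=True)
for a in [(.04,.066,0),(.04,.0936,20),(.164,.139,20),(.164,.26,20)]:
    print(kinematics.ik(*tpose(*a)))
p,q=tpose(.04,.22,0)
env.reach(p,q)
s=monitor.sense();print(s["position"],s["joints"],s["clock"])
c=snap("wrist","w3"); snap("side","s2")
print(wproj(c,[cab2w(v) for v in ([-.007,.02,.066],[.007,.02,.066],[0,.11,.066],[-.068,0,.093],[.068,0,.093],[-.071,.123,.093],[.071,.123,.093])]))
E
```

```text
[-0.1972  0.7034  1.3937 -0.      1.0444 -0.2572]
[-0.3225  0.7067  1.3471  0.3419  1.2415 -0.5191]
[-0.128   0.6283  1.3548  0.3623  1.2471 -0.3197]
[-0.128   0.524   1.1995  0.3438  1.491  -0.2283]
[ 0.6188 -0.0053  0.201 ] [-0.1975  0.5441  1.2355 -0.0001  1.3626 -0.258 ] 11.3167
[[273.9409 218.916 ]
 [289.5474 218.9334]
 [281.8686 116.9327]
 [202.2961 250.654 ]
 [361.1229 250.826 ]
 [190.3569 102.9099]
 [373.4202 103.1361]]
```

View pics/w3.png

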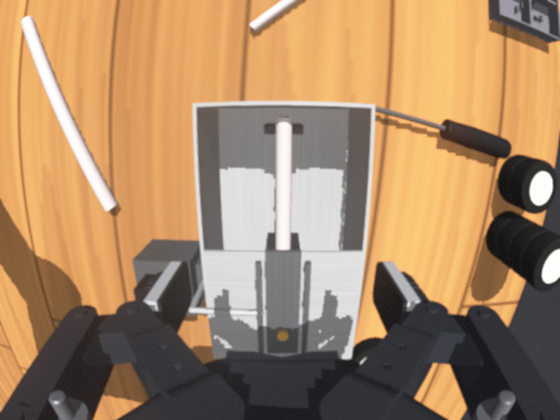

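View pics/s2.png

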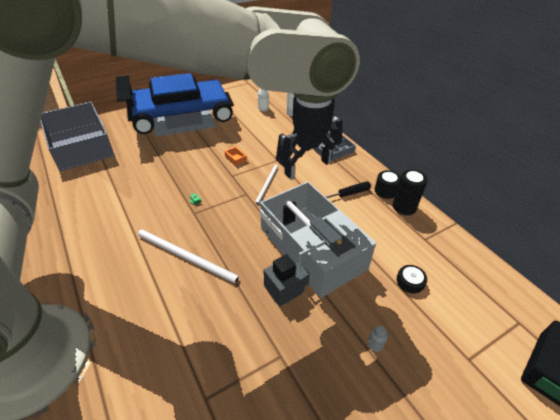

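```bash
python3 - <<'E'
import cv2
a=cv2.imread("pics/w3.png"); b=cv2.imread("pics/s2.png")
f=lambda i:cv2.resize(i,(400,400),interpolation=cv2.INTER_CUBIC)
cv2.imwrite("pics/c8.png",cv2.hconcat([f(a[95:265,190:360]),f(b[190:300,260:370])]))
E
```

```text
(no output)
```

View pics/c8.png

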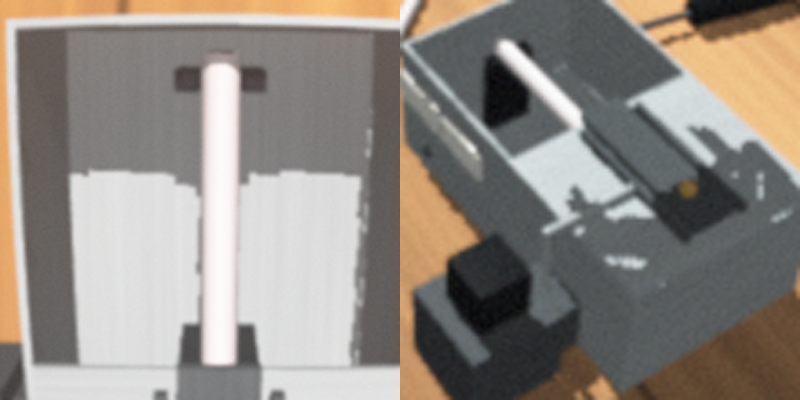

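```bash
python3 - <<'E'
from h import *
from bench import env,kinematics,monitor,eyes
np.set_printoptions(precision=4,suppress=True)
p,q=tpose(.04,.120,0,.0015); env.movel(p,velocity=.2,frame=q)
p,q=tpose(.04,.066,0,.0015); print(env.movel(p,velocity=.08,frame=q,guard=10))
s=monitor.sense();print(s["position"],p,s["contact_force"])
env.close_gripper(60)
s=monitor.sense();print(s["finger_gap"],s["contact_force"],s["clock"])
snap("wrist","w4"); snap("side","s3")
E
```

```text
False
[ 0.6208 -0.0051  0.0477] [ 0.6205 -0.005   0.0473] [-0.3195  0.8064  0.303 ]
0.14023407995614984 [-0.9447 -0.7519  1.4946] 13.5583
```

View pics/w4.png

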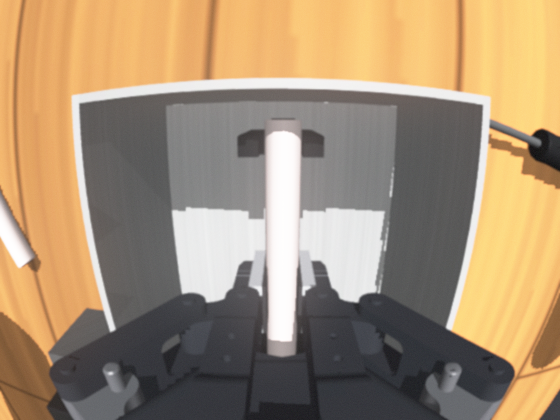

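```bash
python3 - <<'E'
from h import *
from bench import env,kinematics,monitor,eyes
np.set_printoptions(precision=4,suppress=True)
for k in (.25,.5,.75,1):
    z0=.066+.0130*k; th=20*k
    p,q=tpose(.04,z0+.04*np.tan(np.radians(th)),th,.0015)
    r=env.movel(p,velocity=.05,frame=q,guard=15)
    s=monitor.sense();print(r,s["position"],p,s["contact_force"],s["finger_gap"],s["clock"])
    if r: break
snap("side","s4"); snap("scene","sc4")
a=cv2.imread("pics/s4.png")[100:320,220:400]; b=cv2.imread("pics/sc4.png")[80:270,150:340]
f=lambda i:cv2.resize(i,(400,400),interpolation=cv2.INTER_CUBIC)
cv2.imwrite("pics/c9.png",cv2.hconcat([f(a),f(b)]))
E
```

```text
False [ 0.6203 -0.004   0.0539] [ 0.6204 -0.0034  0.0541] [ 0.428   0.3217 -1.0101] 0.13909298808432521 13.95
False [ 0.6202 -0.0021  0.0607] [ 0.6203 -0.0017  0.0611] [-0.8535  0.4258 -1.1411] 0.14126395779137896 14.2417
False [ 0.62   -0.0004  0.0679] [ 0.6202 -0.0002  0.0684] [-0.8094  0.3966 -0.325 ] 0.1415959303523067 14.5417
False [0.62   0.0013 0.0755] [0.6201 0.0014 0.076 ] [ 0.2095 -0.1167 -1.1854] 0.1438053869452044 14.85
```

View pics/c9.png

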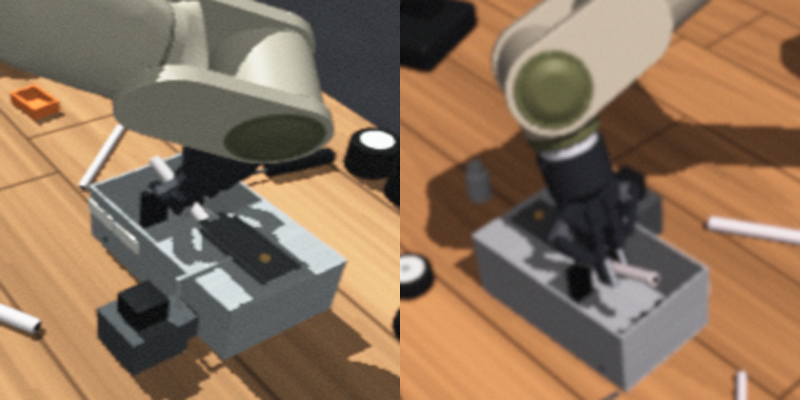

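The tube slants up with its free end clear and no contact forces. I'll hold briefly, then draw it out along its own axis.

```bash
python3 - <<'E'
from h import *
from bench import env,kinematics,monitor,eyes
np.set_printoptions(precision=4,suppress=True)
env.hold(.3)
c,s_=np.cos(np.radians(20)),np.sin(np.radians(20))
for d in (.04,.08,.105,.14):
    p,q=tpose(.04+d*c,.0936+d*s_+(.0 if d<.1 else .004),20,.0015)
    r=env.movel(p,velocity=.08,frame=q,guard=12)
    s=monitor.sense();print(r,s["position"],p,s["contact_force"],s["finger_gap"],s["clock"])
    if r: break
snap("side","s5"); snap("scene","sc5"); snap("wrist","w5")
a=cv2.imread("pics/s5.png")[100:320,220:400]; b=cv2.imread("pics/sc5.png")[80:270,150:340]
f=lambda i:cv2.resize(i,(400,400),interpolation=cv2.INTER_CUBIC)
cv2.imwrite("pics/c10.png",cv2.hconcat([f(a),f(b)]))
E
```

```text
False [0.6178 0.039  0.0897] [0.6179 0.0389 0.0897] [-0.5766 -0.2661 -1.2859] 0.13946390109695245 15.9
False [0.6156 0.0765 0.1034] [0.6156 0.0764 0.1034] [-0.5635  0.7813 -0.5318] 0.1415519200478525 16.55
False [0.6142 0.1002 0.1161] [0.6142 0.0999 0.1159] [-0.642  -0.5496 -1.4375] 0.1383329823486002 17.0333
False [0.6122 0.1329 0.1279] [0.6122 0.1327 0.1279] [ 0.0874 -0.2474 -0.6353] 0.14014817164953772 17.6167
```

View pics/c10.png

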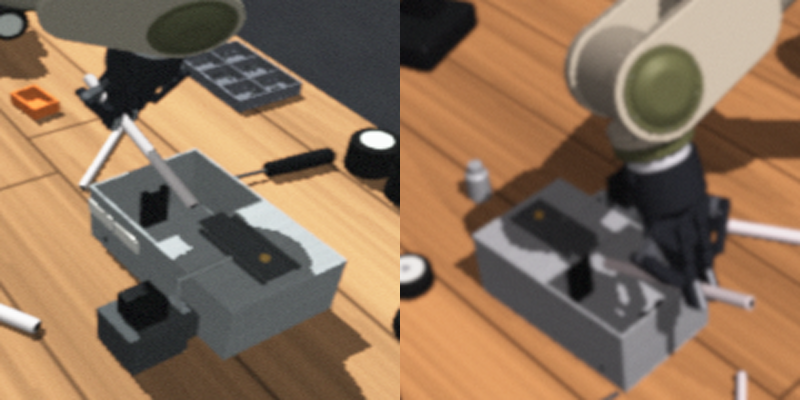

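View pics/w5.png

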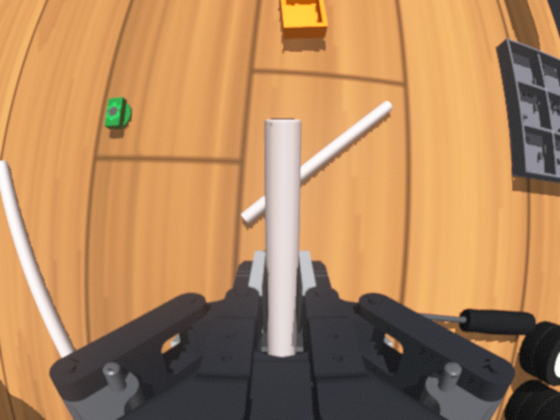

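```bash
python3 - <<'E'
from h import *
from bench import env,kinematics,monitor,eyes
np.set_printoptions(precision=4,suppress=True)
for a in ((.175,.265,20),(.13,.265,20)):
    p,q=tpose(*a,.0015); print(env.movel(p,velocity=.1,frame=q))
env.hold(1)
s=monitor.sense();print(s["position"],s["contact_force"],s["finger_gap"],np.abs(s["qvel"]).max(),s["clock"])
S=snap("scene","sc6"); D=snap("side","s6"); snap("wrist","w6")
e=[cab2w([0,.13+d*np.cos(np.radians(20)),.265+d*np.sin(np.radians(20))]) for d in (-.15,.07)]; print(e,proj(S,e),proj(D,e))
a=cv2.imread("pics/s6.png")[60:320,200:430]; b=cv2.imread("pics/sc6.png")[60:270,150:380]
f=lambda i:cv2.resize(i,(400,400),interpolation=cv2.INTER_CUBIC)
cv2.imwrite("pics/c11.png",cv2.hconcat([f(a),f(b)]))
E
```

```text
False
False
[0.6147 0.0912 0.2474] [ 0.468  -0.0319  0.5749] 0.14099342920144872 0.0016851503363338473 20.7083
[array([ 0.6221, -0.0559,  0.2137]), array([0.6097, 0.1504, 0.2889])] [[230.8648 157.8902]
 [301.522  170.6387]] [[322.5557 182.2467]
 [266.9575 104.9912]]
```

View pics/c11.png

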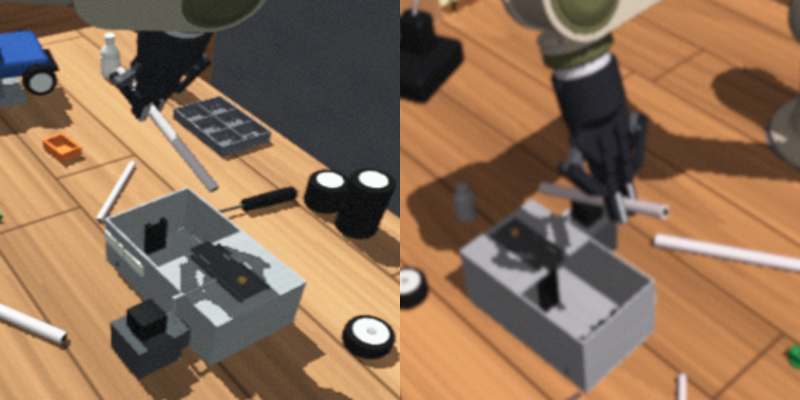

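View pics/s6.png

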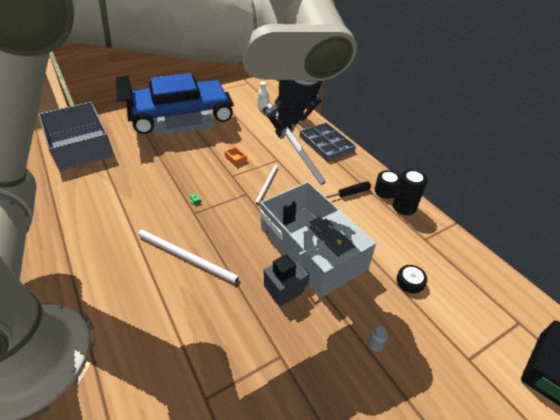

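The tube ends are where predicted: lower end at side pixel (322,181) and scene pixel (231,158), so about 0.21 m and 0.29 m high. The key is still seated and the bar is still back. I'm handing in.

```bash
python3 - <<'E'
from bench import env,monitor,job
print(monitor.sense()["clock"]); print(job.hand_in())
E
```

```text
20.8583
the job is handed in; nothing more can be done
None
```

I plugged in the key and let go of it. Then I gripped the white tube in the hatch, tilted it about 20° free end up, drew it out along its axis, and lifted it clear. I handed the job in at about 20.9 s of the 56 s allowed; the hand-in reports no verdict.

**Last checks, from pictures and sensors just before hand-in:**
- **Key:** its grip point stopped at the home height (TCP 0.0674 m). Later pictures show it still seated in the socket, with the fingers well away from it.
- **Bar:** drawn back to the roof edge. I judged this by eye in the pictures, as its value is not reported.
- **Tube:** its ends sit at about 0.21 m and 0.29 m above the table. Both cameras agreed with the predicted end positions to within about 1–2 pixels where I checked. Its middle is about 3 cm from the hatch centre seen from above.
- **Grip and contact:** gripped at 60 N with the arm at rest. The wrist force read under about 1 N.
- **Other things on the table:** they look unmoved.

**Disagreements:** the wrist camera put the tube about 1.5 mm further along x than my first fit, so I corrected for that before gripping. The other measured poses agreed to about 2 mm, except that the scene camera alone put the key about 6 mm away in y. I took the key's position from the wrist camera.

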